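Take the return-spring cap off the hand press

TASK

The hand press on the bench is due for a new return spring: unscrew the knurled round cap from the top of its ram tube (anticlockwise seen from above, in several grips), letting it climb on its thread without forcing, pressing or pulling on it. The spring pushes it up, so have hold of it when it comes free; then set it down gently, upright as it is, on the floor of the shallow steel tray and let go. Leave the other things on the bench where they are.

Things in the scene. Friction and masses are not known exactly. Their poses are not given: they have to be found in the camera images.
- cap_mid (a point): Centre (half-way up) of the loose bare-metal knurled cap on the press, about 0.1 kg: a cylinder 46 mm across, 42 mm tall, z up. Its top 14 mm is solid, the rest a skirt (bore 36 mm) around the threaded tube. Round, so any yaw grips it; fingers can reach down to 10 mm above the press head, whose flat top lies at the cap's lower edge when tight.
- tube_seat (a point): Foot of the fixed threaded tube (axis z up, 34 mm over the thread, 27 mm tall) on the top of the press head. Coarse right-hand thread of unmeasured pitch: the cap climbs it when turned anticlockwise from above, and stays put when let go. How far it was done up varies: it comes free somewhere between one and two turns, which can be felt but hardly seen.
- tube: The threaded tube itself, same frame as tube_seat. Its small thread is to carry no more than 18 N in all, by pull, push or side load; of this the return spring under the cap already takes 4 to 9 N. The spring pushes the cap up until it is 26 mm above its tight place, 8 mm beyond the end of the thread.
- press: The grey cast hand press, fixed on a dark board 240 x 160 mm; origin on the bench under the cap's axis, z up; head 64 mm wide, top 185 mm above the bench; its ball-ended lever stands out along +x of the press and slightly to -y, ball 175 mm from the axis and 216 mm high.
- tray_in (a point): Centre of the inner floor of the fixed shallow steel parts tray: 160 (x) x 140 (y) mm outside, 22 mm high, walls and floor 4 mm thick, so the floor is 4 mm above the bench.
- canister: Bystander: grey canister with a red lid, 84 mm across, 135 mm tall; origin at its foot. It stands to the left or right of the press, the tray on the other side.
- tumbler: Bystander: drinking glass, 68 mm across, 95 mm tall; origin at its foot.
- screwdriver: Bystander: short screwdriver, 120 mm long, lying on the bench beyond the press.
There are look-alikes about, which are no part of the job. What is shaped like the part that bears cap_mid but brown or green is not meant.

How it is judged (in metres and radians):
On the way:
1. the cap has come off the tube and is held in the fingers above it (z of cap_mid in the frame of tube_seat above 0.052 m and horizontal distance between cap_mid and tube_seat below 0.05 m and contact force between the fingers and cap above 1 N), for 0.1 s.
At the end, for the whole second after the job is handed in: The cap stands upright (within 0.1 rad), at rest and released, on the tray's floor: its centre within 75 mm of the tray's centre and 22.5 to 27.5 mm above the bench (height (world z) of cap_mid between 0.0225 and 0.0275 m and angle between cap_mid's own z axis and vertical below 0.1 rad and horizontal distance between cap_mid and tray_in below 0.075 m and linear speed of cap below 0.02 m/s and contact force between the fingers and cap below 0.1 N); the robot touches nothing.
It fails at once if the thread or the tube was loaded with over 18 N: the cap was pulled, pressed or wrenched (contact force between cap and tube above 18 N).
It fails at once if the cap came free of the thread with nobody holding it (z of cap_mid in the frame of tube_seat above 0.0425 m and contact force between the fingers and cap below 0.2 N).
It fails at once if the cap was dropped, not set down (horizontal distance between cap_mid and tube_seat above 0.03 m and height (world z) of cap_mid above 0.035 m and contact force between the fingers and cap below 0.2 N).
It fails at once if the canister, glass or screwdriver was moved by over 30 mm (distance of any of canister, tumbler, screwdriver from where it was at the start of the episode above 0.03 m).
It also fails if it takes over 72 s, if anything falls off the work surface, if the arm or the gripper's body presses on something with over 40 N, if the wrist force passes 120 N, or if a joint passes its speed limit or range.

ROBOT

A 6-joint arm with a two-finger parallel gripper is mounted at the origin on the work surface. World frame = base frame: x ahead of the robot, y to its left, z up, the work surface at z = 0. Lengths are in mm, angles in rad, forces in N, time in s.
With the tool pointing down it reaches from about 350 to 975 mm from the base axis. Payload 7.1 kg.
Tool frame: the origin (TCP) lies at the very end of the fingers, on their centre line; the grasp point (between the pads) lies 19 mm behind it (ctrl.grasp_offset is the distance from the TCP to the grasp point, in mm); z points along the fingers, y is the line along which they close (so a half turn about z gives the same grasp; the last joint's range is limited). The gripper opens to 88 mm and grips with 3 to 60 N. Pads are 20 mm wide; open, the fingers measure 115 mm over their backs; the gripper's body (75 mm by 178 mm) begins 61 mm behind the grasp point.
Start: joints at [1.32, 0.423, 1.63, -0, 1.089, -0.019], TCP at [143.55, 608.275, 222.675] pointing down, gripper open.
Joint ranges: [-3, 3], [-0.9, 2.11], [0.09, 2.58], [-1.31, 4.45], [0.11, 2.69], [-2.54, 2.54]. Speed limits (rad/s): [2.39, 2.39, 3.01, 3.14, 3.14, 3.14].

INTERFACE

Orientations are given as a rotation vector (axis times angle).
In Python, from workcell import ctrl, viewer, ticket, models gives the robot as it stands.
- The arm moves only by the tool play_rows, never from a script. Its arguments are lists of equal length, an entry for each row: "dp": the shift along the world's x, y, z in mm, a list of three; "yaw": the turn about the world's z in degrees. In form: {"dp": [[tx, ty, tz], ...], "yaw": [yaw, ...]}. A call has 1 to 8 rows; each row shifts and turns the commanded pose from where the row before left it; what a row does not reach is not made up. A row lasts 1/12 s, in which the tool goes at most 41.7 mm and 7.16 degrees, less where a joint would pass 70% of its speed; a pose out of reach is approached as far as the arm can. A call is refused whole if a number of a shift passes 41.7 or a number of a turn 7.16, either way. A call with a gripper value outside its range is refused whole. "gripper" is the closure, from 0 (fully open) to 1 (shut), set as the call begins (left out, the last holds). The fingers move at their own pace and stop on an object; the grip force is fixed at half the most. Time passes only in rows, so rows that do not move let the fingers close. It gives the time, the measured TCP pose, the force, the opening and the grip force at its end, in the units of the state.
- ctrl.get_obs(): the state, without advancing time (a new reading comes with each control period).
- viewer.get_image(name): name is "scene" or "top" or "wrist"; returns a dict with "pixels" (420x560x3 uint8, red, green, blue), "range_z" (420x560 float32, mm along the optical axis (not along the pixel's ray), 0 where there is no reading), "fx", "fy", "cx", "cy" (pixels), "T" (4x4, takes a point from camera to world coordinates); the wrist camera has in their place "hand_eye" (4x4, takes a point from camera to tool coordinates, whose origin is the TCP and whose axes are the flange's). Camera axes: x right, y up, looking along -z (the intrinsics and any distortion apply to the point x, -y, -z); pixel columns grow to the right and rows downward; lengths in mm; the calibration is good to about 2 mm. A picture is of the moment at which its call begins: read the wrist's pose just before it.
- ticket.close_job(): hands the job in; it is judged then, once.
Trained networks look in a picture, given as the dict that the camera call returned (one of the last four; its "shot" number tells which), for a name from the list of things; names that differ only in an ending like _2 or _b are one class to them, and where a whole thing is asked for, a point or a joint stands for the part that bears it (a point fixed in the world has none). Each returns a list of dicts, best first, with "conf" (0 to 1); they miss things now and then, are a little off and sometimes report something else, mostly with a low value. They report only what shows in the picture. A call takes as long as a camera call. They do not tell look-alikes from the thing itself.
- models.look_for(picture, name): "bbox" ([centre column, centre row, width, height] in pixels, round what is visible of it).
- models.landmark_of(picture, name): "location" ([column, row] in pixels: a listed point, or the origin of a listed thing).
The state is a dict: "t": time; "qpos": joint angles; "qvel": joint speeds; "joint_torque": joint torques, N m; "ee_pos": TCP position; "orientation": TCP orientation; "ft_force": force on the tool from outside, world axes, zero at the start; "moment": the same for the moment, N m; "width": finger opening in mm; "grasp_force": force on a finger pad.
Only numpy, scipy, OpenCV 4.12 (cv2) and the standard library are available. Lean on these libraries where they do the work, as an engineer would, in place of code of your own. Each camera call takes 0.05 s, during which the arm holds its last target. There are 200 camera calls.

## Working session

There is one attempt and no reset: what is moved stays moved. The work goes in short steps, Python scripts to look and compute and a tool call to move; the robot and the scene stay as the last step left them, time stands still between calls to the robot, and variables do not carry over. Pictures are saved under pics/ and viewed, at most 10 in all, crops included, and the job is handed in when it is done.

Besides the shell and the picture viewer there is one more tool, called after "Request:" as name([rows], argument=value, ...), one row to a line, values as JSON. play_rows: Moves the arm, as the interface text tells. Its arguments: {"type":"object","properties":{"dp":{"type":"array"},"yaw":{"type":"array"},"gripper":{"type":"number"}},"required":["dp","yaw"]}

```bash
mkdir -p pics; cat > h.py <<'E'
import numpy as np, cv2
from workcell import ctrl, viewer, ticket, models
from scipy.spatial.transform import Rotation as R
def T_of(p,o=None):
    if 'T' in p: return np.array(p['T'])
    A=np.eye(4);A[:3,:3]=R.from_rotvec(o['orientation']).as_matrix();A[:3,3]=o['ee_pos'];return A@np.array(p['hand_eye'])
def cloud(p,o=None):
    z=p['range_z'];v,u=np.indices(z.shape)
    c=np.stack([(u-p['cx'])/p['fx']*z,-(v-p['cy'])/p['fy']*z,-z,np.ones_like(z)],-1)
    w=(c@T_of(p,o).T)[...,:3];w[z<=0]=np.nan;return w
def save(n,p): cv2.imwrite('pics/'+n,cv2.cvtColor(p['pixels'],cv2.COLOR_RGB2BGR))
E
python3 - <<'E'
from h import *
print(ctrl.get_obs())
ims=[]
for n in ('scene','top'):
    p=viewer.get_image(n);w=cloud(p);ims.append(p['pixels'])
    print(n,[k for k in p])
    for t in ('cap_mid','tube_seat','tray_in','press','canister','tumbler','screwdriver'):
        for r in models.landmark_of(p,t)[:3]:
            c,rr=map(int,np.round(r['location']));
            print(n,t,r['conf'],c,rr,w[min(rr,419),min(c,559)].round())
    save(n+'0.png',p)
    np.save(n+'.npy',w)
E
```

```text
{'t': 0.0, 'qpos': array([ 1.32001539e+00,  4.23829818e-01,  1.63070123e+00, -1.30827249e-05,
        1.08859344e+00, -1.89840126e-02]), 'qvel': array([-0.00235008, -0.00044704, -0.0010062 , -0.00081469, -0.00202298,
        0.00093449]), 'joint_torque': array([-1.27664996e-03, -5.44613957e+01, -2.73658043e+01,  6.43929234e-02,
        2.28743203e-02, -8.66793152e-05]), 'ee_pos': array([143.40811979, 607.74595689, 221.90416829]), 'orientation': array([-3.63259096e-01, -3.12032361e+00,  2.38665234e-03]), 'ft_force': array([-0.13968472, -0.411975  , -0.03468926]), 'moment': array([-0.01664566, -0.00131372, -0.02451311]), 'grasp_force': 0.0, 'width': 87.81551965628354}
scene ['pixels', 'range_z', 'fx', 'fy', 'cx', 'cy', 'T', 'shot']
scene cap_mid 0.86 217 267 [693.   2.  44.]
scene cap_mid 0.72 324 274 [530. 129.  32.]
scene cap_mid 0.72 362 247 [419. 125.  44.]
scene tray_in 0.98 234 184 [ 455. -308.    4.]
scene press 0.64 281 232 [522. -15.  42.]
scene canister 0.98 408 329 [522. 314.  46.]
scene tumbler 0.59 301 360 [697. 251.  43.]
scene screwdriver 0.9 161 226 [ 702. -244.    0.]
top ['pixels', 'range_z', 'fx', 'fy', 'cx', 'cy', 'T', 'shot']
top cap_mid 0.95 223 241 [510. 115.  47.]
top cap_mid 0.81 305 228 [479. -48. 228.]
top cap_mid 0.64 269 161 [671. -17.  43.]
top tray_in 0.71 418 230 [ 456. -323.    0.]
top press 0.76 300 238 [468. -39. 189.]
top press 0.16 303 225 [484. -45. 229.]
top canister 0.75 151 270 [471. 257. 111.]
top tumbler 0.93 162 186 [645. 218.  89.]
top screwdriver 0.57 362 140 [ 690. -245.   13.]
```

View pics/scene0.png

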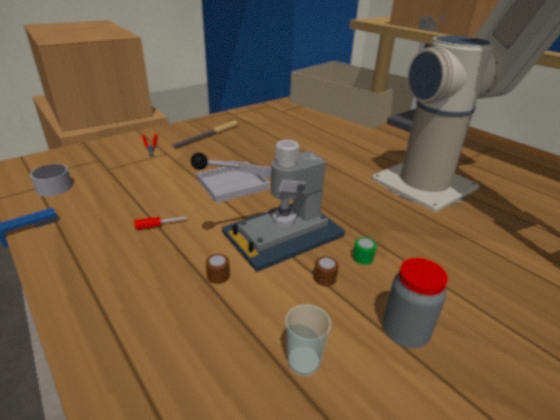

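View pics/top0.png

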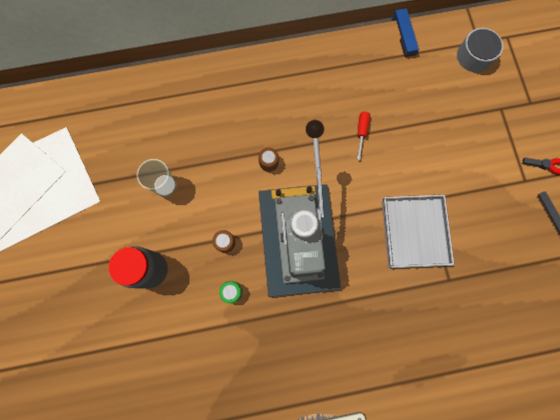

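The bare-metal cap sits on the press: pixel (287,152) in the scene view and (305,223) in the top view. The lever points along world +x and the tray is on the −y side, at (418,232) in the top view. Next I fit the cap top from depth.

```bash
python3 - <<'E'
from h import *
for n in ('scene','top'):
    w=np.load(n+'.npy')
    d=np.hypot(w[...,0]-485,w[...,1]+45)
    m=(d<45)&(w[...,2]>195)
    P=w[m]; print(n,m.sum(),np.percentile(P,[2,10,50,90,98],axis=0).round(1).tolist())
    top=P[abs(P[:,2]-np.percentile(P[:,2],75))<4]
    c,r=cv2.minEnclosingCircle(top[:,:2].astype(np.float32)); print(len(top),top.mean(0).round(1),c,r)
    # head
    m=(d<70)&(abs(w[...,2]-185)<6);print('head',np.percentile(w[m],[5,50,95],axis=0).round(1).tolist())
    # lever and ball
    m=(abs(w[...,0]-640)<60)&(abs(w[...,1]+70)<60)&(w[...,2]>195);print('ball',m.sum(),np.median(w[m],axis=0).round(1) if m.sum() else '')
    m=(abs(w[...,0]-455)<110)&(abs(w[...,1]+315)<110)&(w[...,2]>14)&(w[...,2]<30);
    print('tray',np.percentile(w[m],[1,50,99],axis=0).round(1).tolist(),cv2.minAreaRect(w[m][:,:2].astype(np.float32)))
E
```

```text
scene 517 [[470.3, -63.8, 195.8], [477.9, -56.6, 199.7], [498.4, -35.3, 220.2], [509.9, -25.6, 229.5], [511.5, -24.2, 230.2]]
210 [491.1 -43.9 228.5] (488.7598876953125, -45.67402267456055) 24.743799209594727
head [[422.7, -63.9, 180.4], [463.5, -28.9, 185.5], [516.5, -12.9, 188.4]]
ball 375 [657.  -95.2 216.1]
tray [[370.0, -393.0, 14.1], [480.2, -258.5, 19.8], [543.0, -234.6, 24.5]] ((455.1009521484375, -314.2557373046875), (145.84661865234375, 161.10391235351562), 81.46268463134766)
top 616 [[466.0, -69.2, 203.6], [469.7, -64.1, 224.7], [486.2, -47.8, 228.1], [503.3, -31.4, 229.9], [508.9, -26.6, 231.0]]
551 [487.9 -48.5 228.3] (488.1099853515625, -48.70230484008789) 23.539859771728516
head [[420.3, -75.0, 182.5], [448.0, -41.5, 184.8], [494.8, -16.6, 186.8]]
ball 435 [ 646.5 -100.9  221.2]
tray [[368.6, -394.7, 14.2], [455.3, -322.5, 20.7], [541.1, -236.9, 24.7]] ((455.187744140625, -316.2113952636719), (140.93185424804688, 160.70303344726562), 81.37382507324219)
```

```bash
python3 - <<'E'
from h import *
for n in ('scene','top'):
    w=np.load(n+'.npy')
    d=np.hypot(w[...,0]-488.5,w[...,1]+47.5)
    m=(d<125)&(d>27)&(w[...,2]>186)
    a=np.degrees(np.arctan2(w[...,1]+47.5,w[...,0]-488.5))
    for r0,r1 in ((27,35),(35,45),(45,60),(60,90),(90,125)):
        k=m&(d>=r0)&(d<r1)
        if k.sum():
            h,_=np.histogram(a[k],bins=np.arange(-180,181,30)); 
            zz=[int(np.nanmax(w[...,2][k&(a>=b)&(a<b+30)])) if h[i] else 0 for i,b in enumerate(range(-180,180,30))]
            print(n,r0,r1,h.tolist(),zz)
E
```

```text
scene 27 35 [0, 0, 0, 1, 2, 0, 4, 2, 4, 3, 4, 2] [0, 0, 0, 186, 186, 0, 186, 186, 186, 186, 187, 186]
scene 35 45 [1, 0, 0, 0, 0, 0, 0, 0, 0, 0, 5, 10] [186, 0, 0, 0, 0, 0, 0, 0, 0, 0, 186, 186]
scene 45 60 [9, 0, 0, 0, 0, 0, 0, 0, 0, 0, 6, 18] [186, 0, 0, 0, 0, 0, 0, 0, 0, 0, 186, 187]
scene 60 90 [11, 0, 0, 0, 6, 1, 0, 0, 0, 0, 4, 26] [186, 0, 0, 0, 189, 187, 0, 0, 0, 0, 186, 187]
scene 90 125 [0, 0, 0, 0, 4, 80, 0, 0, 0, 0, 0, 0] [0, 0, 0, 0, 192, 200, 0, 0, 0, 0, 0, 0]
top 27 35 [4, 5, 1, 1, 0, 0, 1, 2, 3, 3, 5, 9] [187, 187, 186, 186, 0, 0, 186, 186, 189, 188, 187, 186]
top 35 45 [8, 4, 0, 0, 0, 0, 0, 0, 0, 0, 6, 11] [188, 186, 0, 0, 0, 0, 0, 0, 0, 0, 187, 187]
top 45 60 [17, 2, 0, 0, 0, 0, 0, 0, 0, 0, 4, 20] [188, 186, 0, 0, 0, 0, 0, 0, 0, 0, 187, 188]
top 60 90 [17, 0, 0, 0, 10, 0, 0, 0, 0, 0, 0, 51] [188, 0, 0, 0, 189, 0, 0, 0, 0, 0, 0, 188]
top 90 125 [0, 0, 0, 0, 22, 80, 0, 0, 0, 0, 0, 0] [0, 0, 0, 0, 196, 200, 0, 0, 0, 0, 0, 0]
```

Request:
play_rows([
  [0,0,25],
  [0,0,25],
  [0,0,25],
  [0,0,25],
  [15,-25,0],
  [20,-33,0],
  [20,-33,0],
  [20,-33,0],
], yaw=[-7,-7,-7,-7,-7,-7,-7,-7])

```text
t: 1.47
ee_pos: [218.9, 482.9, 322.8]
orientation: [1.792, 2.58, 0.001]
ft_force: [1.0, -0.0, -0.2]
width: 88.1
grasp_force: 0.0
```

Request:
play_rows([
  [20,-33,0],
  [20,-33,0],
  [20,-33,0],
  [20,-33,0],
  [20,-33,0],
  [20,-33,0],
  [20,-33,0],
  [20,-33,0],
], yaw=[-7,-7,-7,-7,-7,-7,-7,-7])

```text
t: 2.13
ee_pos: [379.1, 218.6, 323.0]
orientation: [-2.794, -1.436, -0.001]
ft_force: [0.9, 1.2, -0.9]
width: 88.0
grasp_force: 0.0
```

Request:
play_rows([
  [20,-33,0],
  [20,-33,0],
  [20,-33,0],
  [20,-33,0],
  [20,-33,0],
  [20,-33,0],
  [10,-33,0],
  [0,-7,0],
], yaw=[-7,-7,-7,-7,-7,-7,-7,-7])

```text
t: 2.8
ee_pos: [510.3, -21.8, 322.7]
orientation: [3.14, -0.05, 0.002]
ft_force: [-0.0, 0.8, 0.6]
width: 87.8
grasp_force: 0.0
```

```bash
python3 - <<'E'
from h import *
o=ctrl.get_obs();p=viewer.get_image('wrist');w=cloud(p,o);save('w1.png',p)
print(o['ee_pos'],o['qpos'])
r=models.landmark_of(p,'cap_mid');print(r[:2])
m=(w[...,2]>220)&(np.hypot(w[...,0]-488,w[...,1]+48)<40)&(w[...,2]<240)
print(m.sum(),w[m].mean(0),np.median(w[m],axis=0),cv2.minEnclosingCircle(w[m][:,:2].astype(np.float32)))
m=(abs(w[...,2]-185)<6)&(np.hypot(w[...,0]-488,w[...,1]+48)<60);print('head',m.sum(),np.median(w[m],axis=0))
E
```

```text
[510.33477176 -21.79932737 322.72883924] [-6.52105521e-02  1.43309900e-01  1.77348692e+00 -1.36471959e-03
  1.22360519e+00  1.53759682e+00]
[{'location': [312.6, 232.0], 'conf': 0.91}, {'location': [269.3, 32.7], 'conf': 0.85}]
2543 [489.33979732 -48.58181645 227.32774341] [489.52554353 -48.64892503 227.60292481] ((487.5179443359375, -48.926605224609375), 23.74742317199707)
head 2623 [462.66705049 -39.01982511 184.02675776]
```

View pics/w1.png

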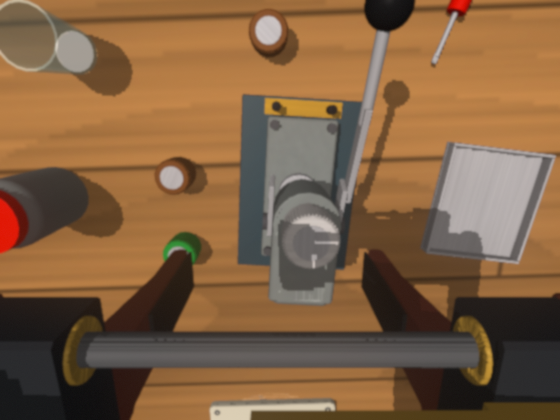

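Wrist view: the cap is at (312,238), its top lit, with brown and green decoys at left and the tray at right. The three estimates agree: centre ≈ (488.3, −48.5), top ≈ 227.5. The lever lies below the finger level near the cap, so I descend with the fingers open.

Request:
play_rows([
  [-11,-13.4,0],
  [-11,-13.3,0],
  [0,0,-20],
  [0,0,-20],
  [0,0,-20],
  [0,0,-12],
  [0,0,0],
  [0,0,0],
], yaw=[-7,-7,-7,-7,-7,-7,0,0])

```text
t: 3.57
ee_pos: [486.1, -43.5, 250.6]
orientation: [2.924, -1.148, -0.002]
ft_force: [0.7, 0.0, -1.0]
width: 87.9
grasp_force: 0.0
```

```bash
python3 - <<'E'
from h import *
o=ctrl.get_obs();p=viewer.get_image('wrist');w=cloud(p,o);save('w2.png',p)
print(o['ee_pos'],o['qpos'],o['ft_force'],R.from_rotvec(o['orientation']).as_matrix().round(3))
m=(w[...,2]>220)&(np.hypot(w[...,0]-488,w[...,1]+48)<40)&(w[...,2]<240)
print(m.sum(),np.median(w[m],axis=0),cv2.minEnclosingCircle(w[m][:,:2].astype(np.float32)))
E
```

```text
[486.11808998 -43.47962191 250.59345875] [-1.13721884e-01  1.85557897e-01  1.89846403e+00  2.38634072e-04
  1.05871206e+00  2.20500550e+00] [ 0.69157508  0.01710249 -1.04049326] [[ 0.733 -0.68  -0.001]
 [-0.68  -0.733  0.   ]
 [-0.001  0.001 -1.   ]]
4818 [489.19238312 -50.56241304 227.67472349] ((487.4375, -49.0467643737793), 23.771093368530273)
```

Request:
play_rows([
  [1.5,-5.3,0],
  [0,0,-15],
  [0,0,-15],
  [0,0,-15],
  [0,0,-7],
  [0,0,0],
  [0,0,0],
  [0,0,0],
], yaw=[0,0,0,0,0,0,0,0])

```text
t: 4.28
ee_pos: [488.8, -49.9, 199.7]
orientation: [-2.92, 1.157, -0.003]
ft_force: [0.1, 0.6, 0.7]
width: 87.4
grasp_force: 0.0
```

Request:
play_rows([
  [0,0,0],
  [0,0,0],
  [0,0,0],
  [0,0,0],
  [0,0,0],
], yaw=[0,0,0,0,0], gripper=0.42)

```text
t: 4.7
ee_pos: [488.1, -49.7, 198.8]
orientation: [-2.92, 1.158, -0.0]
ft_force: [-1.3, 0.6, 0.1]
width: 58.0
grasp_force: 0.0
```

Request:
play_rows([
  [0,0,0],
  [0,0,0],
  [0,0,0],
], yaw=[0,0,0])

```text
t: 4.95
ee_pos: [488.1, -49.7, 198.7]
orientation: [-2.92, 1.159, 0.0]
ft_force: [0.1, -0.2, 0.3]
width: 51.0
grasp_force: 0.0
```

Request:
play_rows([
  [0,0,0],
  [0,0,0],
  [0,0,0],
], yaw=[0,0,0], gripper=0.455)

```text
t: 5.2
ee_pos: [488.0, -49.7, 198.6]
orientation: [2.92, -1.159, -0.0]
ft_force: [1.0, 0.6, 1.1]
width: 48.2
grasp_force: 0.0
```

Request:
play_rows([
  [0,0,0],
  [0,0,0],
], yaw=[0,0], gripper=0.465)

```text
t: 5.37
ee_pos: [488.2, -49.6, 198.7]
orientation: [-2.92, 1.159, -0.0]
ft_force: [0.5, 0.7, -0.3]
width: 47.1
grasp_force: 0.6
```

Request:
play_rows([
  [0,0,0],
  [0,0,0],
], yaw=[0,0], gripper=0.472)

```text
t: 5.53
ee_pos: [488.3, -49.4, 198.7]
orientation: [-2.919, 1.158, -0.001]
ft_force: [1.6, 2.0, -1.1]
width: 46.3
grasp_force: 1.6
```

Request:
play_rows([
  [0.35,0.35,0],
  [0,0,0],
  [0,0,0],
], yaw=[0,0,0])

```text
t: 5.78
ee_pos: [488.4, -49.4, 198.7]
orientation: [2.92, -1.158, -0.0]
ft_force: [0.4, 2.0, -0.1]
width: 46.1
grasp_force: 0.6
```

Request:
play_rows([
  [0,0,0],
  [0,0,0],
  [0,0,0],
  [0,0,0],
  [0,0,0],
  [0,0,0],
  [0,0,0],
  [0,0,0],
], yaw=[0,0,7,7,7,7,7,7], gripper=0.42)

```text
t: 6.45
ee_pos: [488.3, -49.5, 198.7]
orientation: [3.141, -0.026, -0.0]
ft_force: [-1.1, 0.2, -0.8]
width: 50.9
grasp_force: 0.0
```

Request:
play_rows([
  [0,0,0],
  [0,0,0],
  [0,0,0],
  [0,0,0],
  [0,0,0],
  [0,0,0],
  [0,0,0],
  [0,0,0],
], yaw=[7,7,7,7,7,7,6,0])

```text
t: 7.12
ee_pos: [488.3, -49.5, 198.6]
orientation: [2.882, 1.251, -0.001]
ft_force: [1.0, 0.3, 0.2]
width: 51.0
grasp_force: 0.0
```

Request:
play_rows([
  [0,0,0],
  [0,0,0],
  [0,0,0],
], yaw=[0,0,0], gripper=0.455)

```text
t: 7.37
ee_pos: [488.0, -49.2, 198.6]
orientation: [-2.885, -1.242, 0.001]
ft_force: [-1.2, 0.8, 0.5]
width: 47.9
grasp_force: 1.0
```

Request:
play_rows([
  [0,0,0],
  [0,0,0],
  [0,0,0],
], yaw=[0,0,0], gripper=0.463)

```text
t: 7.62
ee_pos: [487.9, -49.0, 198.6]
orientation: [-2.884, -1.244, 0.001]
ft_force: [-2.7, 3.2, 2.5]
width: 46.8
grasp_force: 2.5
```

Request:
play_rows([
  [-0.4,0.4,0],
  [-0.3,0.3,0],
  [0,0,0],
  [0,0,0],
], yaw=[0,0,0,0])

```text
t: 7.95
ee_pos: [487.9, -48.9, 198.7]
orientation: [2.884, 1.245, 0.0]
ft_force: [-1.3, 0.9, 0.1]
width: 47.1
grasp_force: 0.5
```

Request:
play_rows([
  [0,0,0],
  [0,0,0],
  [0,0,0],
], yaw=[0,0,0], gripper=0.473)

```text
t: 8.2
ee_pos: [487.6, -48.6, 198.6]
orientation: [-2.884, -1.245, 0.0]
ft_force: [-2.6, 0.3, 0.6]
width: 46.5
grasp_force: 1.3
```

Request:
play_rows([
  [-0.3,0.25,0],
  [0,0,0],
  [0,0,0],
], yaw=[0,0,0])

```text
t: 8.45
ee_pos: [487.6, -48.6, 198.7]
orientation: [2.884, 1.246, 0.0]
ft_force: [0.1, 0.5, 0.4]
width: 46.4
grasp_force: 0.4
```

Request:
play_rows([
  [0,0,0],
  [0,0,0],
  [0,0,0],
  [0,0,0],
  [0,0,0],
  [0,0,0],
  [0,0,0],
  [0,0,0],
], yaw=[0,0,-7,-7,-7,-7,-7,-7], gripper=0.42)

```text
t: 9.12
ee_pos: [487.7, -48.5, 198.8]
orientation: [3.139, 0.12, 0.001]
ft_force: [-0.0, 0.0, 0.4]
width: 50.8
grasp_force: 0.0
```

Request:
play_rows([
  [0,0,0],
  [0,0,0],
  [0,0,0],
  [0,0,0],
  [0,0,0],
  [0,0,0],
  [0,0,0],
  [0,0,0],
], yaw=[-7,-7,-7,-7,-7,-7,-7,0])

```text
t: 9.78
ee_pos: [487.6, -48.5, 198.8]
orientation: [-2.907, 1.19, -0.001]
ft_force: [0.8, -0.9, -0.1]
width: 51.0
grasp_force: 0.0
```

Request:
play_rows([
  [0,0,0],
  [0,0,0],
  [0,0,0],
], yaw=[0,0,0], gripper=0.463)

```text
t: 10.03
ee_pos: [487.5, -48.5, 198.7]
orientation: [-2.911, 1.18, -0.0]
ft_force: [-0.8, -0.4, 1.0]
width: 47.0
grasp_force: 0.0
```

Request:
play_rows([
  [0,0,0],
  [0,0,0],
  [0,0,0],
], yaw=[0,0,0], gripper=0.475)

```text
t: 10.28
ee_pos: [487.5, -48.4, 198.7]
orientation: [-2.91, 1.183, -0.0]
ft_force: [0.9, 0.4, -0.1]
width: 46.2
grasp_force: 0.4
```

Request:
play_rows([
  [0,0,0],
  [0,0,0],
  [0,0,0],
], yaw=[0,0,0], gripper=0.52)

```text
t: 10.53
ee_pos: [487.6, -48.3, 198.7]
orientation: [-2.91, 1.184, -0.0]
ft_force: [0.6, 1.4, 0.2]
width: 45.3
grasp_force: 30.0
```

Request:
play_rows([
  [0,0,0.2],
  [0,0,0.2],
  [0,0,0.2],
  [0,0,0],
], yaw=[5,5,5,0])

```text
t: 10.87
ee_pos: [487.4, -48.6, 199.2]
orientation: [3.041, -0.789, 0.0]
ft_force: [0.2, -0.1, -0.6]
width: 45.2
grasp_force: 30.0
```

```bash
python3 - <<'E'
from h import *
o=ctrl.get_obs();print(o['ft_force'],o['moment'],o['grasp_force'],o['qpos'])
E
```

```text
[ 0.20789523 -0.07593347 -0.57239982] [-0.00892074  0.03710741  0.10276892] 29.998891353607178 [-1.23439851e-01  2.57271541e-01  1.94291495e+00 -4.63165987e-04
  9.41415093e-01  1.95524970e+00]
```

Request:
play_rows([
  [0,0,0.2],
  [0,0,0.2],
  [0,0,0.2],
  [0,0,0.2],
  [0,0,0],
], yaw=[6,6,6,6,0])

```text
t: 11.28
ee_pos: [487.2, -48.6, 200.0]
orientation: [3.138, -0.143, -0.001]
ft_force: [0.4, 0.1, -1.1]
width: 45.6
grasp_force: 30.0
```

Request:
play_rows([
  [0,0,0],
  [0,0,0],
], yaw=[0,0])

```text
t: 11.45
ee_pos: [487.2, -48.6, 200.0]
orientation: [3.138, -0.151, -0.001]
ft_force: [0.3, -1.9, -1.3]
width: 45.3
grasp_force: 30.0
```

Request:
play_rows([
  [0,0,0.15],
  [0,0,0.15],
  [0,0,0.15],
  [0,0,0.15],
  [0,0,0.15],
  [0,0,0.15],
  [0,0,0],
  [0,0,0],
], yaw=[6,6,6,6,6,6,0,0])

```text
t: 12.12
ee_pos: [487.2, -48.4, 201.0]
orientation: [-3.031, -0.825, 0.0]
ft_force: [-0.7, 0.6, 0.4]
width: 45.2
grasp_force: 30.0
```

Request:
play_rows([
  [0,0,0],
  [0,0,0],
], yaw=[0,0])

```text
t: 12.28
ee_pos: [487.2, -48.4, 201.0]
orientation: [-3.03, -0.828, 0.001]
ft_force: [-1.1, 0.3, -0.0]
width: 45.1
grasp_force: 30.0
```

Request:
play_rows([
  [0,0,0.22],
  [0,0,0.22],
  [0,0,0.22],
  [0,0,0.22],
  [0,0,0.22],
  [0,0,0.22],
  [0,0,0],
  [0,0,0],
], yaw=[7,7,7,7,7,7,0,0])

```text
t: 12.95
ee_pos: [487.6, -48.4, 202.3]
orientation: [2.534, 1.856, 0.0]
ft_force: [-0.8, 0.7, -1.3]
width: 44.9
grasp_force: 30.0
```

Request:
play_rows([
  [0,0,0],
  [0,0,0],
], yaw=[0,0])

```text
t: 13.12
ee_pos: [487.6, -48.5, 202.3]
orientation: [2.533, 1.858, 0.0]
ft_force: [0.2, 0.2, -0.7]
width: 45.5
grasp_force: 30.0
```

Request:
play_rows([
  [0,0,0.2],
  [0,0,0.21],
  [0,0,0.21],
  [0,0,0.21],
  [0,0,0.21],
  [0,0,0.21],
  [0,0,0.21],
  [0,0,0],
], yaw=[7,7,7,7,7,7,7,0])

```text
t: 13.78
ee_pos: [487.4, -48.5, 203.8]
orientation: [-1.526, -2.746, 0.0]
ft_force: [-0.5, -0.3, -0.3]
width: 45.5
grasp_force: 30.0
```

Request:
play_rows([
  [0,0,0],
  [0,0,0],
], yaw=[0,0])

```text
t: 13.95
ee_pos: [487.3, -48.5, 203.7]
orientation: [-1.536, -2.741, 0.0]
ft_force: [-1.0, -0.8, 0.4]
width: 45.4
grasp_force: 30.0
```

Request:
play_rows([
  [0,0,0.22],
  [0,0,0.22],
  [0,0,0.21],
  [0,0,0.21],
  [0,0,0.21],
  [0,0,0.21],
  [0,0,0.21],
  [0,0,0],
], yaw=[7,7,7,7,7,7,7,0])

```text
t: 14.62
ee_pos: [487.4, -48.4, 205.3]
orientation: [0.252, 3.131, 0.0]
ft_force: [-0.0, -0.6, -0.5]
width: 45.3
grasp_force: 30.0
```

Request:
play_rows([
  [0,0,0.21],
  [0,0,0.21],
  [0,0,0.21],
  [0,0,0.21],
  [0,0,0.21],
  [0,0,0],
  [0,0,0],
  [0,0,0],
], yaw=[7,7,7,7,7,0,0,0])

```text
t: 15.28
ee_pos: [487.4, -48.4, 206.3]
orientation: [-0.69, 3.065, 0.0]
ft_force: [-0.6, 0.5, 0.2]
width: 45.3
grasp_force: 30.0
```

```bash
python3 - <<'E'
from h import *
o=ctrl.get_obs();print(o['ee_pos'],o['ft_force'],o['moment'],o['grasp_force'],o['qpos'])
E
```

```text
[487.41929088 -48.37943302 206.3003392 ] [-0.60072595  0.50122772  0.16910903] [0.08619845 0.03735587 0.05476005] 29.999968707561493 [-1.23261082e-01  2.47086538e-01  1.93696562e+00  6.09475456e-05
  9.57510028e-01 -2.13697236e+00]
```

Request:
play_rows([
  [0,0,0],
  [0,0,0],
  [0,0,0],
  [0,0,0],
  [0,0,0],
  [0,0,0],
  [0,0,0],
  [0,0,0],
], yaw=[0,0,0,-7,-7,-7,-7,-7], gripper=0.42)

```text
t: 15.95
ee_pos: [487.4, -48.4, 206.3]
orientation: [0.266, 3.13, -0.0]
ft_force: [0.2, -0.1, -0.6]
width: 50.8
grasp_force: 0.0
```

Request:
play_rows([
  [0,0,0],
  [0,0,0],
  [0,0,0],
  [0,0,0],
  [0,0,0],
  [0,0,0],
  [0,0,0],
  [0,0,0],
], yaw=[-7,-7,-7,-7,-7,-7,-7,-7])

```text
t: 16.62
ee_pos: [487.4, -48.4, 206.3]
orientation: [1.704, 2.639, 0.0]
ft_force: [-0.1, -0.6, 0.2]
width: 50.7
grasp_force: 0.0
```

Request:
play_rows([
  [0,0,0],
  [0,0,0],
  [0,0,0],
  [0,0,0],
  [0,0,0],
  [0,0,0],
  [0,0,0],
  [0,0,0],
], yaw=[-7,-7,-7,-7,-7,-7,-7,-7])

```text
t: 17.28
ee_pos: [487.4, -48.4, 206.3]
orientation: [2.744, 1.53, 0.0]
ft_force: [-0.3, -0.3, -0.1]
width: 51.0
grasp_force: 0.0
```

Request:
play_rows([
  [0,0,0],
  [0,0,0],
  [0,0,0],
  [0,0,0],
  [0,0,0],
  [0,0,0],
  [0,0,0],
  [0,0,0],
], yaw=[-7,-7,-7,-7,-7,-7,-7,-7])

```text
t: 17.95
ee_pos: [487.4, -48.4, 206.3]
orientation: [-3.141, -0.063, -0.0]
ft_force: [-0.4, -0.7, -0.9]
width: 51.0
grasp_force: 0.0
```

Request:
play_rows([
  [0,0,0],
  [0,0,0],
  [0,0,0],
  [0,0,0],
  [0,0,0],
  [0,0,0],
  [0,0,0],
  [0,0,0],
], yaw=[-7,-7,-7,-7,-7,-7,0,0])

```text
t: 18.62
ee_pos: [487.4, -48.4, 206.3]
orientation: [-2.96, 1.051, -0.0]
ft_force: [-0.8, 0.6, 0.3]
width: 50.9
grasp_force: 0.0
```

Request:
play_rows([
  [0,0,0],
  [0,0,0],
  [0,0,0],
], yaw=[0,0,0], gripper=0.475)

```text
t: 18.87
ee_pos: [487.4, -48.4, 206.3]
orientation: [2.96, -1.054, 0.0]
ft_force: [-0.0, 0.1, -0.4]
width: 46.0
grasp_force: 0.0
```

```bash
python3 - <<'E'
from h import *
o=ctrl.get_obs();print(o['ee_pos'],o['ft_force'],o['moment'],o['grasp_force'],o['qpos'])
p=viewer.get_image('top');w=cloud(p)
d=np.hypot(w[...,0]-487.5,w[...,1]+48.5);m=(d<18);print(m.sum(),np.percentile(w[m][:,2],[5,25,50,75,95]))
w=np.load('top.npy');d=np.hypot(w[...,0]-487.5,w[...,1]+48.5);m=(d<18);print(m.sum(),np.percentile(w[m][:,2],[5,25,50,75,95]))
E
```

```text
[487.39645142 -48.44101639 206.29758871] [-0.01929309  0.10402093 -0.43293822] [ 0.07135272  0.16490992 -0.0296581 ] 0.0 [-1.23350108e-01  2.47079739e-01  1.93698289e+00 -1.93474258e-05
  9.57528141e-01  2.13165249e+00]
1144 [554.74018855 556.30988392 557.21762776 557.93828459 558.82576976]
334 [226.83281615 227.7671268  228.6070119  229.44632739 230.60331374]
```

Request:
play_rows([
  [0,0,0],
  [0,0,0],
  [0,0,0],
  [0,0,0.21],
  [0,0,0.21],
  [0,0,0.21],
  [0,0,0.22],
  [0,0,0],
], yaw=[0,0,0,7,7,7,7,0], gripper=0.52)

```text
t: 19.58
ee_pos: [487.3, -48.4, 207.1]
orientation: [3.127, -0.302, -0.0]
ft_force: [0.4, 0.1, 0.0]
width: 45.5
grasp_force: 30.0
```

Request:
play_rows([
  [0,0,0.21],
  [0,0,0.21],
  [0,0,0.21],
  [0,0,0.22],
  [0,0,0.21],
  [0,0,0.21],
  [0,0,0.21],
  [0,0,0],
], yaw=[7,7,7,7,7,7,7,0])

```text
t: 20.25
ee_pos: [487.3, -48.5, 208.6]
orientation: [2.972, 1.017, -0.0]
ft_force: [-0.2, -0.9, 0.5]
width: 45.7
grasp_force: 30.0
```

Request:
play_rows([
  [0,0,0.21],
  [0,0,0.21],
  [0,0,0.21],
  [0,0,0.22],
  [0,0,0.21],
  [0,0,0.21],
  [0,0,0.21],
  [0,0,0],
], yaw=[7,7,7,7,7,7,7,0])

```text
t: 20.92
ee_pos: [487.5, -48.5, 210.1]
orientation: [2.286, 2.155, 0.0]
ft_force: [-0.1, -1.1, -0.2]
width: 45.4
grasp_force: 30.0
```

Request:
play_rows([
  [0,0,0.21],
  [0,0,0.21],
  [0,0,0.21],
  [0,0,0.22],
  [0,0,0.21],
  [0,0,0.21],
  [0,0,0.21],
  [0,0,0],
], yaw=[7,7,7,7,7,7,7,0])

```text
t: 21.58
ee_pos: [487.4, -48.4, 211.6]
orientation: [1.189, 2.908, 0.0]
ft_force: [0.6, -0.4, -0.2]
width: 45.6
grasp_force: 30.0
```

Request:
play_rows([
  [0,0,0.21],
  [0,0,0.21],
  [0,0,0.21],
  [0,0,0.22],
  [0,0,0],
  [0,0,0],
], yaw=[7,7,7,7,0,0])

```text
t: 22.08
ee_pos: [487.4, -48.4, 212.5]
orientation: [0.46, 3.108, 0.0]
ft_force: [-0.4, 0.1, -0.0]
width: 45.3
grasp_force: 30.0
```

Request:
play_rows([
  [0,0,0.21],
  [0,0,0.21],
  [0,0,0.21],
  [0,0,0.22],
  [0,0,0],
  [0,0,0],
  [0,0,0],
], yaw=[7,7,7,7,0,0,0])

```text
t: 22.67
ee_pos: [487.4, -48.4, 213.3]
orientation: [-0.31, 3.126, -0.0]
ft_force: [-0.7, -1.2, 0.6]
width: 45.4
grasp_force: 30.0
```

Request:
play_rows([
  [0,0,0],
  [0,0,0],
  [0,0,0],
  [0,0,0],
  [0,0,0],
  [0,0,0],
  [0,0,0],
  [0,0,0],
], yaw=[0,0,0,-7,-7,-7,-7,-7], gripper=0.42)

```text
t: 23.33
ee_pos: [487.4, -48.4, 213.2]
orientation: [-0.645, -3.075, -0.0]
ft_force: [-0.0, -0.2, 0.2]
width: 50.9
grasp_force: 0.0
```

Request:
play_rows([
  [0,0,0],
  [0,0,0],
  [0,0,0],
  [0,0,0],
  [0,0,0],
  [0,0,0],
  [0,0,0],
  [0,0,0],
], yaw=[-7,-7,-7,-7,-7,-7,-7,-7])

```text
t: 24.0
ee_pos: [487.4, -48.4, 213.3]
orientation: [-2.013, -2.412, -0.0]
ft_force: [-0.1, -0.5, 0.5]
width: 50.8
grasp_force: 0.0
```

Request:
play_rows([
  [0,0,0],
  [0,0,0],
  [0,0,0],
  [0,0,0],
  [0,0,0],
  [0,0,0],
  [0,0,0],
  [0,0,0],
], yaw=[-7,-7,-7,-7,-7,-7,-7,-7])

```text
t: 24.67
ee_pos: [487.4, -48.4, 213.2]
orientation: [-2.91, -1.184, 0.0]
ft_force: [0.6, 0.6, -0.5]
width: 50.7
grasp_force: 0.0
```

Request:
play_rows([
  [0,0,0],
  [0,0,0],
  [0,0,0],
  [0,0,0],
  [0,0,0],
  [0,0,0],
  [0,0,0],
  [0,0,0],
], yaw=[-7,-7,-7,-7,-7,-7,0,0])

```text
t: 25.33
ee_pos: [487.4, -48.4, 213.2]
orientation: [-3.141, -0.079, 0.0]
ft_force: [0.6, -0.5, -0.7]
width: 51.0
grasp_force: 0.0
```

Request:
play_rows([
  [0,0,0],
  [0,0,0],
  [0,0,0],
], yaw=[0,0,0], gripper=0.475)

```text
t: 25.58
ee_pos: [487.4, -48.4, 213.2]
orientation: [-3.141, -0.077, 0.0]
ft_force: [0.0, 0.3, 0.1]
width: 46.1
grasp_force: 0.0
```

Request:
play_rows([
  [0,0,0],
  [0,0,0],
  [0,0,0],
  [0,0,0.21],
  [0,0,0.21],
  [0,0,0.21],
  [0,0,0.22],
  [0,0,0],
], yaw=[0,0,0,7,7,7,7,0], gripper=0.52)

```text
t: 26.25
ee_pos: [487.3, -48.4, 214.1]
orientation: [-3.027, -0.839, 0.0]
ft_force: [0.0, 0.6, -0.2]
width: 45.4
grasp_force: 30.0
```

Request:
play_rows([
  [0,0,0.21],
  [0,0,0.21],
  [0,0,0.21],
  [0,0,0.21],
  [0,0,0],
  [0,0,0],
], yaw=[7,7,7,7,0,0])

```text
t: 26.75
ee_pos: [487.4, -48.4, 215.0]
orientation: [2.743, 1.532, 0.0]
ft_force: [-0.1, -0.2, 0.6]
width: 45.2
grasp_force: 30.0
```

Request:
play_rows([
  [0,0,0.21],
  [0,0,0.21],
  [0,0,0.21],
  [0,0,0],
  [0,0,0],
], yaw=[7,7,7,0,0])

```text
t: 27.17
ee_pos: [487.7, -48.4, 216.0]
orientation: [2.418, 2.004, 0.001]
ft_force: [-0.6, -0.2, 3.8]
width: 45.6
grasp_force: 30.0
```

Request:
play_rows([
  [0,0,0.21],
  [0,0,0.21],
  [0,0,0.21],
  [0,0,0],
  [0,0,0],
], yaw=[7,7,7,0,0])

```text
t: 27.58
ee_pos: [487.8, -48.5, 216.5]
orientation: [2.013, 2.411, 0.001]
ft_force: [0.7, 0.1, 4.7]
width: 44.9
grasp_force: 30.0
```

The spring now pushes up on the tool (+4.7 N), so the cap is off the thread. I lift gently and watch the force.

Request:
play_rows([
  [0,0,0.2],
  [0,0,0.2],
  [0,0,0.2],
  [0,0,0.2],
  [0,0,0],
  [0,0,0],
], yaw=[5,5,0,0,0,0])

```text
t: 28.08
ee_pos: [487.6, -48.4, 217.1]
orientation: [1.79, 2.581, 0.0]
ft_force: [0.9, 0.6, 3.6]
width: 45.4
grasp_force: 30.0
```

Request:
play_rows([
  [0,0,0.3],
  [0,0,0.3],
  [0,0,0.3],
  [0,0,0.3],
  [0,0,0],
  [0,0,0],
], yaw=[0,0,0,0,0,0])

```text
t: 28.58
ee_pos: [487.6, -48.5, 218.3]
orientation: [1.786, 2.584, 0.0]
ft_force: [2.1, 0.1, 2.6]
width: 45.5
grasp_force: 30.0
```

Request:
play_rows([
  [0,0,1],
  [0,0,1],
  [0,0,1.5],
  [0,0,2],
  [0,0,2],
  [0,0,2],
  [0,0,2],
  [0,0,2],
], yaw=[0,0,0,0,0,0,0,0])

```text
t: 29.25
ee_pos: [486.9, -48.4, 231.6]
orientation: [-1.785, -2.584, 0.001]
ft_force: [0.1, 0.3, -1.6]
width: 45.4
grasp_force: 30.0
```

Request:
play_rows([
  [0,0,3],
  [0,0,4],
  [0,0,5],
  [0,0,6],
  [0,0,6],
  [0,0,4],
  [0,0,0],
  [0,0,0],
], yaw=[0,0,0,0,0,0,0,0])

```text
t: 29.92
ee_pos: [487.6, -48.4, 260.1]
orientation: [1.785, 2.584, 0.001]
ft_force: [-0.6, 0.3, -1.5]
width: 45.1
grasp_force: 30.0
```

```bash
python3 - <<'E'
from h import *
o=ctrl.get_obs();p=viewer.get_image('scene');save('s2.png',p)
print(o['ee_pos'],o['qpos'],o['ft_force'],o['grasp_force'],R.from_rotvec(o['orientation']).as_matrix()[:,1])
E
```

```text
[487.56603923 -48.44045879 260.10209601] [-1.23321879e-01  1.75947787e-01  1.88605781e+00  9.86636348e-06
  1.07879486e+00 -4.84931906e-01] [-0.61930843  0.27375352 -1.53493372] 29.99996781349182 [9.3532981e-01 3.5377627e-01 7.0491959e-04]
```

View pics/s2.png

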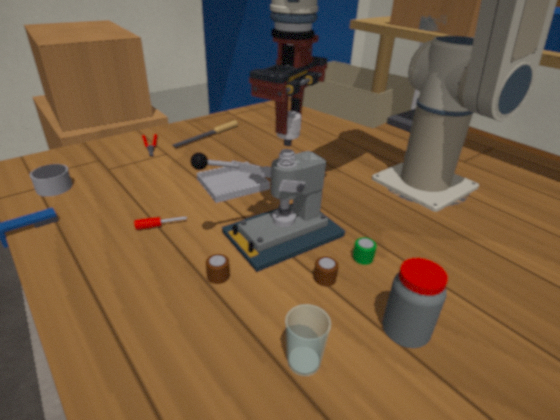

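The cap is held above the tube: it shows at (290,125) under the fingers, with the spring bared below at (288,158). Carrying it to the tray.

Request:
play_rows([
  [-1,-8,0],
  [-2,-16,0],
  [-3,-24,0],
  [-3,-28,0],
  [-4,-28,0],
  [-4,-28,0],
  [-4,-28,0],
  [-3,-28,0],
], yaw=[0,0,0,0,0,0,0,0])

```text
t: 30.63
ee_pos: [462.4, -238.1, 259.3]
orientation: [-1.785, -2.584, 0.0]
ft_force: [1.3, 0.2, -1.5]
width: 45.4
grasp_force: 30.0
```

Request:
play_rows([
  [-3,-28,0],
  [-3,-24,0],
  [-2,-16,0],
  [-1,-8,-5],
  [0,-3,-10],
  [0,0,-20],
  [0,0,-25],
  [0,0,-25],
], yaw=[0,0,0,0,0,0,0,0])

```text
t: 31.3
ee_pos: [454.2, -314.6, 173.2]
orientation: [-1.785, -2.585, -0.0]
ft_force: [1.3, -0.5, -0.4]
width: 45.3
grasp_force: 30.0
```

Request:
play_rows([
  [0,0,-25],
  [0,0,-25],
  [0,0,-25],
  [0,0,-20],
  [0,0,-15],
  [0,0,-8],
  [0,0,-4],
  [0,0,0],
], yaw=[0,0,0,0,0,0,0,0])

```text
t: 31.97
ee_pos: [454.0, -314.6, 51.9]
orientation: [-1.784, -2.584, -0.0]
ft_force: [0.1, -0.1, -1.6]
width: 45.4
grasp_force: 30.0
```

```bash
python3 - <<'E'
from h import *
o=ctrl.get_obs();p=viewer.get_image('wrist');w=cloud(p,o)
print(o['ee_pos'],o['ft_force'],o['grasp_force'])
m=(abs(w[...,0]-455)<110)&(abs(w[...,1]+315)<110)
for a,b in ((-5,10),(14,30)):
    k=m&(w[...,2]>a)&(w[...,2]<b);print(k.sum(),np.percentile(w[k],[1,50,99],axis=0).round(1).tolist() if k.sum() else '')
E
```

```text
[ 454.01407685 -314.61515578   51.85804018] [ 0.06938683 -0.13500958 -1.61912694] 29.99979168176651
71913 [[346.4, -419.2, -2.2], [432.0, -265.8, 0.1], [562.2, -206.1, 6.6]]
6166 [[367.9, -394.4, 14.3], [426.3, -278.3, 20.7], [541.0, -237.8, 22.5]]
```

Request:
play_rows([
  [0,0,-10],
  [0,0,-10],
  [0,0,-6],
  [0,0,-3],
  [0,0,-2],
  [0,0,-1],
  [0,0,-0.5],
  [0,0,0],
], yaw=[0,0,0,0,0,0,0,0])

```text
t: 32.68
ee_pos: [454.5, -315.5, 20.3]
orientation: [1.786, 2.584, -0.0]
ft_force: [0.3, -0.1, -0.8]
width: 45.4
grasp_force: 30.0
```

Request:
play_rows([
  [0,0,-0.4],
  [0,0,-0.4],
  [0,0,-0.4],
  [0,0,0],
  [0,0,0],
], yaw=[0,0,0,0,0])

```text
t: 33.1
ee_pos: [454.4, -315.5, 19.1]
orientation: [1.786, 2.585, -0.0]
ft_force: [0.2, -0.1, -0.2]
width: 45.3
grasp_force: 30.0
```

Request:
play_rows([
  [0,0,-0.4],
  [0,0,-0.4],
  [0,0,0],
  [0,0,0],
], yaw=[0,0,0,0])

```text
t: 33.43
ee_pos: [454.4, -315.4, 18.2]
orientation: [-1.786, -2.585, 0.0]
ft_force: [-0.5, 0.9, -0.8]
width: 45.5
grasp_force: 30.0
```

Request:
play_rows([
  [0,0,-0.4],
  [0,0,-0.3],
  [0,0,0],
  [0,0,0],
], yaw=[0,0,0,0])

```text
t: 33.77
ee_pos: [454.4, -315.4, 17.5]
orientation: [-1.786, -2.585, 0.0]
ft_force: [-0.1, 0.6, -1.3]
width: 45.4
grasp_force: 30.0
```

Request:
play_rows([
  [0,0,-0.3],
  [0,0,-0.3],
  [0,0,0],
  [0,0,0],
], yaw=[0,0,0,0])

```text
t: 34.1
ee_pos: [454.4, -315.4, 16.9]
orientation: [-1.786, -2.585, -0.0]
ft_force: [0.3, 0.4, -1.2]
width: 45.2
grasp_force: 30.0
```

Request:
play_rows([
  [0,0,-0.3],
  [0,0,-0.2],
  [0,0,0],
  [0,0,0],
], yaw=[0,0,0,0])

```text
t: 34.43
ee_pos: [454.4, -315.4, 16.4]
orientation: [-1.786, -2.585, 0.0]
ft_force: [-0.0, -0.5, -0.9]
width: 45.3
grasp_force: 30.0
```

Request:
play_rows([
  [0,0,-0.3],
  [0,0,-0.2],
  [0,0,0],
  [0,0,0],
], yaw=[0,0,0,0])

```text
t: 34.77
ee_pos: [454.4, -315.4, 16.3]
orientation: [1.786, 2.585, 0.0]
ft_force: [-1.7, 1.0, 6.4]
width: 45.7
grasp_force: 30.0
```

Contact with the tray floor. I release, open wider and withdraw.

Request:
play_rows([
  [0,0,0.3],
  [0,0,0],
], yaw=[0,0])

```text
t: 34.93
ee_pos: [454.4, -315.4, 16.3]
orientation: [1.786, 2.585, 0.0]
ft_force: [-0.4, 1.1, 3.6]
width: 45.3
grasp_force: 30.0
```

Request:
play_rows([
  [0,0,0],
  [0,0,0],
  [0,0,0],
  [0,0,0],
  [0,0,0],
  [0,0,0],
], yaw=[0,0,0,0,0,0], gripper=0.3)

```text
t: 35.43
ee_pos: [454.4, -315.4, 16.2]
orientation: [1.786, 2.585, -0.0]
ft_force: [-0.4, 0.4, -0.5]
width: 61.7
grasp_force: 0.0
```

Request:
play_rows([
  [0,0,3],
  [0,0,8],
  [0,0,15],
  [0,0,25],
  [0,0,30],
  [0,0,30],
  [0,0,20],
  [0,0,0],
], yaw=[0,0,0,0,0,0,0,0])

```text
t: 36.1
ee_pos: [456.7, -317.1, 152.3]
orientation: [1.781, 2.578, -0.0]
ft_force: [0.7, -0.5, -0.3]
width: 61.5
grasp_force: 0.0
```

Request:
play_rows([
  [0,0,0],
  [0,0,0],
  [0,0,0],
  [0,0,0],
], yaw=[0,0,0,0])

```text
t: 36.43
ee_pos: [453.6, -314.9, 145.9]
orientation: [-1.784, -2.583, -0.0]
ft_force: [-0.4, 0.7, -0.5]
width: 61.5
grasp_force: 0.0
```

```bash
python3 - <<'E'
from h import *
o=ctrl.get_obs();p=viewer.get_image('wrist');w=cloud(p,o);save('w3.png',p)
m=(abs(w[...,0]-455)<50)&(abs(w[...,1]+315)<50)&(w[...,2]>38)&(w[...,2]<60)
print(o['ee_pos'],m.sum(),np.percentile(w[m],[2,50,98],axis=0).round(1))
E
```

```text
[ 453.64961183 -314.8879173   145.91776584] 2572 [[ 433.4 -336.1   41. ]
 [ 453.8 -314.5   45.3]
 [ 474.9 -294.4   46.9]]
```

View pics/w3.png

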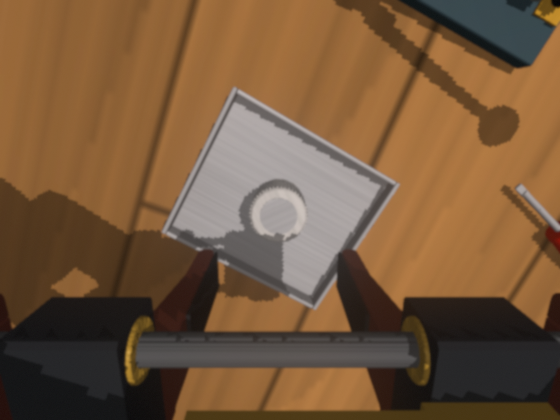

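The cap stands upright in the middle of the tray at pixel (278,213). Its top is at 45–46 mm, as it should be, and the gripper is clear of it.

```bash
python3 -c "
from workcell import ticket
print(ticket.close_job())"
```

```text
the job is handed in; nothing more can be done
None
```

I unscrewed the cap in three grips, kept hold of it as it came free, set it upright in the middle of the steel tray and let go; the job is handed in after about 36 s, but the hand-in returned no verdict.

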